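# Build up the post of a cast award on its keyed stem

## Robot

A 6-joint arm with a two-finger parallel gripper is mounted at the origin on the work surface. World frame = base frame: x ahead of the robot, y to its left, z up, the work surface at z = 0. Lengths are in mm, angles in rad, forces in N, time in s.
With the tool pointing down it reaches from about 350 to 875 mm from the base axis. Payload 4.2 kg.
Tool frame: the origin (TCP) lies at the very end of the fingers, on their centre line; the grasp point (between the pads) lies 19 mm behind it; z points along the fingers, y is the line along which they close (so a half turn about z gives the same grasp; the last joint's range is limited). The gripper opens to 85 mm and grips with 20 to 120 N. Pads are 22 mm wide; open, the fingers measure 114 mm over their backs; the gripper's body (76 mm by 85 mm) begins 54 mm behind the grasp point. The pads swing forward as they close: fully open they stand 13 mm farther back than shut.
Start: joints at [1.549, 0.385, 0.008, 0, -1.194, -0.259], TCP at [173.171, 600.509, 231.312] pointing down, gripper open.
Joint ranges: [-3.14, 3.14], [-1.21, 2.06], [-1.07, 1.41], [-3.16, 2.05], [-2.99, -0.16], [-3.1, 3.1]. Speed limits (rad/s): [2.79, 2.79, 3.14, 3.14, 3.14, 3.14].

## Interface

Orientations are given as a unit quaternion [x, y, z, w].
In Python, from bench import arm, optics gives the robot as it stands. The module is installed in compiled form; this text tells all that it offers.
- The arm moves only by the tool step_arm, never from a script. Its argument "motion" is a list of rows, each an object with "dr": the turn, a rotation vector about the tool's x, y, z in units of 8 degrees (1.0 is 8 degrees), a list of three; "slide": the shift along the tool's x, y, z in mm, a list of three; "jaw": the finger opening in mm, from 0 to 85.4. A call has exactly 8 rows; each row is the pose to reach, as a shift and turn from the pose commanded when the call began, along the tool's axes at that moment; what a row does not reach only later rows make up. A row lasts 1/8 s, in which the tool goes at most 62.5 mm and 10.7 degrees, less where a joint would pass 70% of its speed; a pose out of reach is approached as far as the arm can. A call with a gripper value outside its range is refused whole. The fingers move at their own pace and stop on an object; the grip force is fixed at half the most. Time passes only in rows, so rows that repeat a pose let the fingers close, or fill a call up. It gives the time, the measured TCP pose, the force, the opening and the grip force at its end, in the units of the state.
- arm.read_state(): the state, without advancing time (a new reading comes with each control period).
- optics.get_image(name): name is "scene" or "top" or "wrist"; returns the picture (384x512x3 uint8, blue, green, red); there is no depth.
- optics.camera_info(name): a dict with "camera_matrix" (3x3 intrinsics, pixels), "k1" (the pictures are not rectified: a ray, as slopes to the right and down, at radius r is drawn at 1 + k1 r^2 times it, then the intrinsics apply), "view" (4x4, takes a point from world to camera coordinates); the wrist camera has in their place "T_tool_cam" (4x4, takes a point from camera to tool coordinates, whose origin is the TCP and whose axes are the flange's). Camera axes: x right, y up, looking along -z (the intrinsics and any distortion apply to the point x, -y, -z); pixel columns grow to the right and rows downward; lengths in mm; the calibration is good to about 2 mm. A picture is of the moment at which its call begins: read the wrist's pose just before it. camera_info takes no time and is no camera call.
- arm.job_done(): hands the job in; it is judged then, once.
The state is a dict: "clock": time; "joints": joint angles; "joint_vel": joint speeds; "joint_efforts": joint torques, N m; "position": TCP position; "ee_rot": TCP orientation; "contact_force": force on the tool from outside, world axes, zero at the start; "wrist_torque": the same for the moment, N m; "gripper_width": finger opening in mm; "grasp_force": force on a finger pad.
Only numpy, scipy, OpenCV 4.12 (cv2) and the standard library are available. Lean on these libraries where they do the work, as an engineer would, in place of code of your own. Each camera call takes 0.05 s, during which the arm holds its last target. There are 200 camera calls.

## Task

Assemble the award stand: thread the pale wooden spacer, then the gold medallion ring, then the square copper bushing (slot side down) onto the steel post of the black foot, each the same way up as it lies, letting go of each once it lies flat and fully home on the one before. The bushing goes home only when the slot across its underside drops over the tongue across the post, which may stand at an angle to the mark on the foot, so turn the bushing and feel for it. Leave the paint jar, the brush and the finished casting where they are.

Things in the scene. Friction and masses are not known exactly. Their poses are not given: they have to be found in the camera images.
- foot: Black round cast foot fixed to the table, 100 mm across, 30 mm high, top face flat and 88 mm across; origin at the centre of its underside, z up along the post. Its x axis points to the short brass mark on its top face near the edge. The steel post stands in its middle, stiff: about 0.5 N m is needed to turn it in the foot.
- post_base (a point): Point on the post's axis at the foot's top face, 30 mm above the table. From here up: a round shank 22 mm in diameter, 30 mm high (top 3 mm tapering to 20 mm); on it the tongue, 20 mm long, 8 mm wide, 10 mm high; through that a pin 8 mm in diameter, ending 66 mm above this point, its last 5 mm tapering to 3 mm.
- post_tip (a point): Point on the post's axis at the tip of the pin, 96 mm above the table. The tongue on the post (60 to 70 mm above the table) lies with its length within 40 degrees either side of the foot's x axis, differently each time and not reported.
- spacer: Pale wooden ring, outside diameter 44 mm, bore 26 mm, 24 mm high, lying flat on the table; origin at the centre of its underside, z along its axis. The side lying down goes down. Home on the foot its underside is 30 mm above the table. About 50 g.
- medallion: Gold (brass) ring, outside diameter 56 mm, bore 26 mm, 8 mm thick, lying flat on the table; origin at the centre of its underside, z along its axis. Home on the spacer its underside is 54 mm above the table. About 90 g.
- bushing: Square copper block 36 x 36 x 26 mm high, lying slot down; origin at the centre of its underside, z up. A slot 12 mm wide, 12 mm deep crosses its underside along its x axis; above it a 12 mm bore goes on to the top. Underside 70 mm above the table when resting crosswise on the tongue, 62 when home; it drops if slot and tongue agree within about 10 degrees (a half turn is alike). 140 g.
- paint_jar: Bystander: paint jar with a yellow cap, 56 mm in diameter, 65 mm high, standing; origin at the centre of its underside.
- brush: Bystander: paint brush with a red handle lying on the table; origin near its middle.
- casting: Bystander: finished black casting, 66 mm in diameter, 62 mm high, with gold rings on top; origin at the centre of its underside.
There are look-alikes about, which are no part of the job. Leave any green or pink look-alike of the foot alone.

How it is judged (in metres and radians):
On the way, in this order (a step that is already met when the one before it is completed fails the run):
1. the spacer is released flat on the foot, round the post (z of spacer in the frame of foot between 0.027 and 0.033 m and horizontal distance between spacer and foot below 0.005 m and angle between spacer's own z axis and vertical below 0.1 rad and contact force between spacer and the fingers below 0.05 N), for 0.2 s.
2. the medallion ring is released flat on the spacer, round the post (z of spacer in the frame of foot between 0.027 and 0.033 m and horizontal distance between each of spacer, medallion and foot below 0.005 m and angle between each of spacer, medallion's own z axis and vertical below 0.1 rad and z of medallion in the frame of foot between 0.051 and 0.057 m and contact force between medallion and the fingers below 0.05 N), for 0.2 s.
3. the bushing is home on the medallion, its slot over the tongue, and released (z of spacer in the frame of foot between 0.027 and 0.033 m and horizontal distance between each of spacer, medallion and foot below 0.005 m and angle between each of spacer, medallion, bushing's own z axis and vertical below 0.1 rad and z of medallion in the frame of foot between 0.051 and 0.057 m and z of bushing in the frame of foot between 0.059 and 0.065 m and horizontal distance between bushing and foot below 0.004 m and contact force between bushing and the fingers below 0.05 N), for 0.2 s.
At the end, for the whole second after the job is handed in: Spacer, medallion and bushing are stacked in this order on the foot, round the post: undersides 30, 54 and 62 mm above the table within 3 mm, spacer and medallion within 5 mm and bushing within 4 mm of the post's axis, none tilted over 0.1 rad, all released and at rest (z of spacer in the frame of foot between 0.027 and 0.033 m and horizontal distance between each of spacer, medallion and foot below 0.005 m and angle between each of spacer, medallion, bushing's own z axis and vertical below 0.1 rad and z of medallion in the frame of foot between 0.051 and 0.057 m and z of bushing in the frame of foot between 0.059 and 0.065 m and horizontal distance between bushing and foot below 0.004 m and linear speed of each of spacer, medallion, bushing below 0.02 m/s); the robot touches nothing.
It fails at once if the paint jar is pushed more than 25 mm from its place (distance of paint_jar from where it was at the start of the episode above 0.025 m).
It fails at once if the brush is pushed more than 25 mm from its place (distance of brush from where it was at the start of the episode above 0.025 m).
It fails at once if the casting is pushed more than 25 mm from its place (distance of casting from where it was at the start of the episode above 0.025 m).
It fails at once if the paint jar is tipped over (angle between paint_jar's own z axis and vertical above 0.5 rad).
It fails at once if the casting is tipped over (angle between casting's own z axis and vertical above 0.5 rad).
It also fails if it takes over 72 s, if anything falls off the work surface, if the arm or the gripper's body presses on something with over 40 N, if the wrist force passes 120 N, or if a joint passes its speed limit or range.

## Working session

There is one attempt and no reset: what is moved stays moved. The work goes in short steps, Python scripts to look and compute and a tool call to move; the robot and the scene stay as the last step left them, time stands still between calls to the robot, and variables do not carry over. Pictures are saved under pics/ and viewed, at most 12 in all, crops included, and the job is handed in when it is done.

Besides the shell and the picture viewer there is one more tool, called after "Request:" by a JSON object that holds its "fn" and its "kwargs". step_arm: Moves the arm, as the interface text tells. Its arguments: {"type":"object","properties":{"motion":{"type":"array","items":{"type":"object","properties":{"dr":{"type":"array","items":{"type":"number"}},"slide":{"type":"array","items":{"type":"number"}},"jaw":{"type":"number"}}}}},"required":["motion"]}

```bash
mkdir -p pics; cat > h.py <<'E'
import numpy as np, cv2
from bench import arm, optics
from scipy.spatial.transform import Rotation as R
def ray(name,px,st=None):
    ci=optics.camera_info(name); K=np.array(ci["camera_matrix"]); k=ci["k1"]
    d=np.linalg.inv(K)@np.array([px[0],px[1],1.0]); d=d[:2]
    r0=np.hypot(*d); r=r0
    for _ in range(30): r=r0/(1+k*r*r)
    u=d*(r/r0 if r0>0 else 1)
    v=np.array([u[0],-u[1],-1.0])
    if name=="wrist":
        T=np.array(ci["T_tool_cam"]); W=np.eye(4); W[:3,:3]=R.from_quat(st["ee_rot"]).as_matrix(); W[:3,3]=st["position"]; M=W@T
    else: M=np.linalg.inv(np.array(ci["view"]))
    return M[:3,3], M[:3,:3]@v
def onz(name,px,z,st=None):
    o,d=ray(name,px,st); return o+d*(z-o[2])/d[2]
def proj(name,P,st=None):
    ci=optics.camera_info(name); K=np.array(ci["camera_matrix"])
    if name=="wrist":
        T=np.array(ci["T_tool_cam"]); W=np.eye(4); W[:3,:3]=R.from_quat(st["ee_rot"]).as_matrix(); W[:3,3]=st["position"]; V=np.linalg.inv(W@T)
    else: V=np.array(ci["view"])
    c=V@np.append(P,1); u=np.array([c[0],-c[1]])/-c[2]; u=u*(1+ci["k1"]*(u@u)); return K[:2,:2]@u+K[:2,2]
def tri(a,b):
    (o1,d1),(o2,d2)=a,b
    t=np.linalg.lstsq(np.c_[d1,-d2],o2-o1,rcond=None)[0]
    p,q=o1+d1*t[0],o2+d2*t[1]; return (p+q)/2,np.linalg.norm(p-q)
E
python3 - <<'E'
from h import *
s=arm.read_state(); print(s)
ims=[]
for n in ("scene","top","wrist"):
    im=optics.get_image(n); np.save(n+".npy",im); cv2.imwrite(f"pics/{n}.png",im)
    ci=optics.camera_info(n); print(n,ci)
E
```

```text
{'clock': 0.0, 'joints': array([ 1.54859713e+00,  3.85572211e-01,  6.61262081e-03, -5.22522904e-04,
       -1.19398768e+00, -2.58632404e-01]), 'joint_vel': array([-0.0005276 ,  0.00028936, -0.00044119,  0.00077501, -0.00182991,
        0.00044368]), 'joint_efforts': array([-2.20485908e-04, -3.92290306e+01,  1.88400882e+01,  4.18616518e+00,
       -4.55741669e-03, -2.01201338e-06]), 'position': array([173.01555644, 599.96233148, 230.2034718 ]), 'ee_rot': array([ 9.90143791e-01, -1.40050196e-01, -1.14291284e-04,  1.09660499e-03]), 'contact_force': array([ 0.41161347, -0.36075746,  0.18765215]), 'wrist_torque': array([-0.03845009,  0.00766499, -0.01179458]), 'grasp_force': 0.0, 'gripper_width': 85.39799508963345}
scene {'camera_matrix': array([[489.67928161,   0.        , 253.93389101],
       [  0.        , 489.67928161, 186.79167329],
       [  0.        ,   0.        ,   1.        ]]), 'k1': -0.12704553193135704, 'view': array([[ 8.99399610e-01,  4.36906125e-01, -1.39061314e-02,
        -5.11883321e+02],
       [-3.35685669e-01,  7.10708176e-01,  6.18230556e-01,
         1.11387802e+
[... 595 characters left out ...]
0e-02,  9.96122159e-01,
        -1.28257814e+03],
       [ 0.00000000e+00,  0.00000000e+00,  0.00000000e+00,
         1.00000000e+00]])}
wrist {'camera_matrix': array([[317.6104087 ,   0.        , 257.01677305],
       [  0.        , 317.6104087 , 194.8802066 ],
       [  0.        ,   0.        ,   1.        ]]), 'k1': -0.028955941661369142, 'T_tool_cam': array([[-1.76605474e-04,  9.53087668e-01,  3.02694343e-01,
         7.70038341e+01],
       [ 9.99999923e-01,  6.26387477e-05,  3.86215484e-04,
         4.11588394e-01],
       [ 3.49136821e-04,  3.02694388e-01, -9.53087607e-01,
        -1.43204219e+02],
       [ 0.00000000e+00,  0.00000000e+00,  0.00000000e+00,
         1.00000000e+00]])}
```

View pics/scene.png

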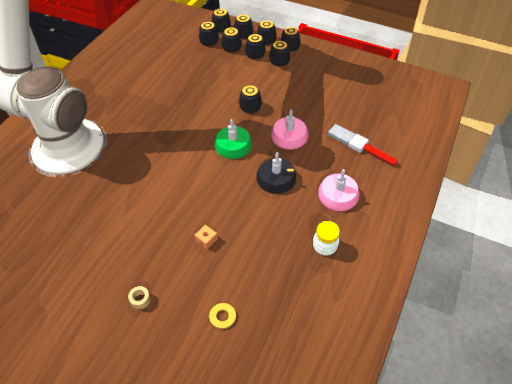

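View pics/top.png

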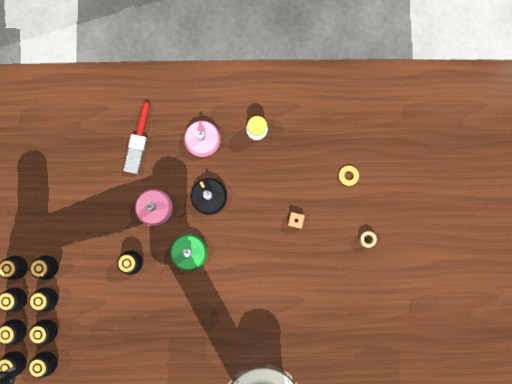

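The scene picture shows the black foot at (277,175) with its mark at (290,170), the bushing at (206,236), the spacer at (139,297) and the medallion at (222,316). In the top picture these are at foot (208,196), mark (202,184), bushing (297,220), spacer (368,239) and medallion (349,176).

```bash
cat > m.py <<'E'
from h import *
def mask(im,kind,):
    h=cv2.cvtColor(im,cv2.COLOR_BGR2HSV)
    lo,hi={"gold":((24,150,90),(31,255,255)),"cop":((6,110,150),(15,220,255)),"wood":((17,50,150),(27,160,255)),"black":((0,0,0),(179,255,45))}[kind]
    return cv2.inRange(h,lo,hi)
def blob(im,kind,box):
    m=mask(im,kind); z=np.zeros_like(m); x0,y0,x1,y1=box; z[y0:y1,x0:x1]=m[y0:y1,x0:x1]
    c=cv2.findContours(z,cv2.RETR_EXTERNAL,cv2.CHAIN_APPROX_NONE)[0]
    return max(c,key=cv2.contourArea)
E
python3 - <<'E'
from m import *
B={"spacer":("wood",(125,282,153,312),(355,226,382,252),24),"med":("gold",(205,300,240,332),(335,162,362,190),8),"bush":("cop",(190,220,222,252),(284,208,310,234),26),
"foot":("black",(250,150,300,197),(188,175,230,217),30)}
im={n:np.load(n+".npy") for n in("scene","top")}
for n in im:
  h=cv2.cvtColor(im[n],cv2.COLOR_BGR2HSV)
  for k,p in {"scene":dict(sp=(139,289),med=(222,307),bu=(201,235),foot=(265,172)),"top":dict(sp=(361,239),med=(341,176),bu=(292,218),foot=(215,203))}[n].items(): print(n,k,h[p[1],p[0]])
for k,(c,bs,bt,z) in B.items():
  try:
    r=[];out=[]
    for n,b in(("scene",bs),("top",bt)):
        ct=blob(im[n],c,b); (e,ax,a)=cv2.fitEllipse(ct); r.append(ray(n,e)); out.append((np.round(e,1),np.round(ax,1),onz(n,e,z*.75)[:2].round(0)))
    print(k,out,*tri(*r))
  except Exception as ex: print(k,ex)
print([onz("top",p,30).round() for p in((208,196),(202,184))],[onz("scene",p,30).round() for p in((290,170),)])
print(tri(ray("scene",(277,155)),ray("top",(206,194))))
E
```

```text
scene sp [ 23 108 249]
scene med [ 27 167 254]
scene bu [ 19 134 255]
scene foot [123  38  67]
top sp [ 27  62 255]
top med [ 26 104 254]
top bu [ 19  97 255]
top foot [120  15  67]
spacer [(array([138.4, 296.6]), array([19.6, 21.7]), array([ 440., -291.])), (array([367.8, 239. ]), array([15.1, 15.8]), array([ 440., -290.]))] [ 439.42699266 -290.33694985   16.81177933] 1.0279299098175338
med max() iterable argument is empty
bush [(array([204.1, 234.1]), array([29. , 36.3]), array([489., -94.])), (array([296.3, 220. ]), array([16.4, 16.9]), array([494., -97.]))] [492.46305436 -97.01055464  25.94479092] 2.0016882712243262
foot [(array([276.4, 176.5]), array([29.5, 35.8]), array([569., 128.])), (array([208.1, 195.6]), array([33.9, 34.3]), array([562., 140.]))] [563.69281967 141.18631203   5.6170097 ] 0.2625773189737732
[array([561., 140.,  30.]), array([593., 156.,  30.])] [array([593., 156.,  30.])]
(array([562.00784174, 140.79004868,  85.78690667]), np.float64(2.5206952307023))
```

Request:
{"fn": "step_arm", "kwargs": {"motion": [{"slide": [50, 33, 0], "dr": [0, 0, 0], "jaw": 85}, {"slide": [100, 66, 0], "dr": [0, 0, 0], "jaw": 85}, {"slide": [150, 100, 0], "dr": [0, 0, 0], "jaw": 85}, {"slide": [200, 133, 0], "dr": [0, 0, 0], "jaw": 85}, {"slide": [250, 167, 0], "dr": [0, 0, 0], "jaw": 85}, {"slide": [300, 200, 0], "dr": [0, 0, 0], "jaw": 85}, {"slide": [350, 233, 0], "dr": [0, 0, 0], "jaw": 85}, {"slide": [400, 266, 0], "dr": [0, 0, 0], "jaw": 85}]}}

```text
clock: 1.15
position: [484.7, 232.4, 231.3]
ee_rot: [0.99, -0.14, -0.0, -0.0]
contact_force: [1.3, 1.8, 0.3]
gripper_width: 84.9
grasp_force: 0.0
```

Request:
{"fn": "step_arm", "kwargs": {"motion": [{"slide": [50, 34, 0], "dr": [0, 0, 0], "jaw": 85}, {"slide": [100, 68, 0], "dr": [0, 0, 0], "jaw": 85}, {"slide": [100, 68, 0], "dr": [0, 0, 0], "jaw": 85}, {"slide": [100, 68, 0], "dr": [0, 0, 0], "jaw": 85}, {"slide": [100, 68, 0], "dr": [0, 0, 0], "jaw": 85}, {"slide": [100, 68, 0], "dr": [0, 0, 0], "jaw": 85}, {"slide": [100, 68, 0], "dr": [0, 0, 0], "jaw": 85}, {"slide": [100, 68, 0], "dr": [0, 0, 0], "jaw": 85}]}}

```text
clock: 2.15
position: [560.8, 141.5, 231.4]
ee_rot: [0.99, -0.14, 0.0, -0.0]
contact_force: [0.4, -0.6, -0.3]
gripper_width: 84.9
grasp_force: 0.0
```

```bash
cat >> h.py <<'E'
def snap(tag):
    st=arm.read_state(); im=optics.get_image("wrist"); np.save(f"{tag}.npy",im); np.save(f"{tag}_st.npy",{k:st[k] for k in("position","ee_rot")},allow_pickle=True)
    cv2.imwrite(f"pics/{tag}.png",im); print(st["clock"],st["position"].round(1)); return im,st
def go(target):  # slide from present measured pose to target, tool axes
    s=arm.read_state(); M=R.from_quat(s["ee_rot"]).as_matrix(); yaw=np.degrees(np.arctan2(M[1,0],M[0,0]))
    print("t",s["clock"],"pos",s["position"].round(2),"yaw",yaw.round(2),"slide",(M.T@(np.array(target)-s["position"])).round(1),"w",s["gripper_width"],"F",s["contact_force"].round(1))
E
python3 - <<'E'
from h import *
im,st=snap("w1")
for n,p in dict(base=(562,140,30),tip=(562,140,96),mark=(593,156,30)).items(): print(n,proj("wrist",p,st).round(1))
print("med",onz("top",(348.5,176),8),"tricheck",onz("scene",(222.5,316),8))
E
```

```text
2.15 [560.8 141.5 231.4]
base [257.8 165.6]
tip [257.9 181.2]
mark [235.7 142.7]
med [ 612.85320831 -244.44021382    8.        ] tricheck [ 617.32705335 -247.50310057    8.        ]
```

View pics/w1.png

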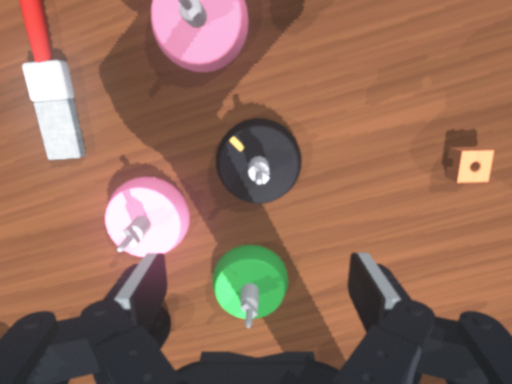

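The wrist picture shows the black foot's disc around (259,160), the brass mark at (237,144), the post at (259,172), and the bushing at (475,166).

```bash
python3 - <<'E'
from m import *
im=np.load("w1.npy"); st=np.load("w1_st.npy",allow_pickle=True).item()
c=im[110:215,205:315]; cv2.imwrite("pics/w1c.png",cv2.resize(c,None,fx=5.5,fy=5.5,interpolation=cv2.INTER_CUBIC))
E
```

```text
(no output)
```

View pics/w1c.png

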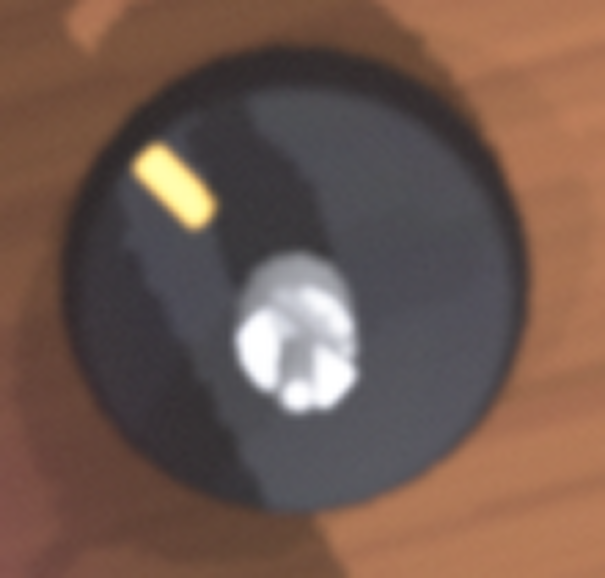

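```bash
python3 - <<'E'
from h import *
st=np.load("w1_st.npy",allow_pickle=True).item()
tip=onz("wrist",(259,182.2),96,st); sh=onz("wrist",(259,172.7),60,st); mk=onz("wrist",(236.8,144),30,st); print(tip,sh,mk)
# disc top face edges L/R/top/bottom at z=30: crop px
P=[onz("wrist",(205+x/5.5,110+y/5.5),30,st)[:2].round(1) for x,y in((520,275),(298,508))]; print(P)
c=(tip+sh)/2; print(c, np.degrees(np.arctan2(mk[1]-c[1],mk[0]-c[0])))
go((430,-270,170))
E
```

```text
[560.8686129  139.31237624  96.        ] [560.95508574 139.08391976  60.        ] [591.30728095 155.27795462  30.        ]
[array([555.4,  94.1]), array([520.3, 150.3])]
[560.91184932 139.198148    78.        ] 27.879758323014336
t 2.2 pos [560.88 141.33 231.37] yaw -16.05 slide [-12.  431.5  61.4] w 85.29951048212509 F [ 0.2 -0.7  0.4]
```

Request:
{"fn": "step_arm", "kwargs": {"motion": [{"slide": [0, 62, 0], "dr": [0, 0, 0], "jaw": 85}, {"slide": [0, 124, 0], "dr": [0, 0, 0], "jaw": 85}, {"slide": [0, 186, 8], "dr": [0, 0, 0], "jaw": 85}, {"slide": [0, 247, 20], "dr": [0, 0, 0], "jaw": 85}, {"slide": [0, 307, 34], "dr": [0, 0, 0], "jaw": 85}, {"slide": [1, 367, 48], "dr": [0, 0, 0], "jaw": 85}, {"slide": [2, 425, 58], "dr": [0, 0, 0], "jaw": 85}, {"slide": [3, 448, 61], "dr": [0, 0, 0], "jaw": 85}]}}

```text
clock: 3.2
position: [438.3, -292.6, 169.5]
ee_rot: [0.99, -0.142, -0.001, -0.0]
contact_force: [0.5, 1.2, -0.3]
gripper_width: 85.1
grasp_force: 0.0
```

```bash
python3 - <<'E'
from m import *
im,st=snap("w2")
pts={}
h=cv2.cvtColor(im,cv2.COLOR_BGR2HSV)
p=proj("wrist",(440,-290,24),st); print(p, h[int(p[1])-5:int(p[1])+6:5,int(p[0])-30:int(p[0])+31:6].tolist())
m=mask(im,"wood"); m=cv2.inRange(h,(15,30,150),(32,200,255))
cs=cv2.findContours(m,cv2.RETR_CCOMP,cv2.CHAIN_APPROX_NONE)
for c,hr in zip(cs[0],cs[1][0]):
    if cv2.contourArea(c)>150:
        e=cv2.fitEllipse(c); print(hr[3],cv2.contourArea(c),np.round(e[0],1),np.round(e[1],1),onz("wrist",e[0],24,st).round(1))
E
```

```text
3.2 [ 438.3 -292.6  169.5]
[253.48539519 178.79706995] [[[11, 131, 156], [11, 130, 143], [26, 41, 255], [23, 69, 251], [12, 123, 95], [12, 123, 95], [13, 124, 99], [15, 108, 144], [27, 33, 255], [15, 108, 198], [12, 132, 157]], [[11, 131, 146], [11, 126, 146], [27, 37, 255], [17, 94, 197], [12, 125, 96], [13, 125, 96], [13, 122, 98], [13, 118, 108], [27, 36, 255], [21, 85, 244], [12, 130, 157]], [[11, 128, 145], [11, 127, 149], [27, 36, 255], [19, 91, 231], [14, 108, 128], [12, 122, 98], [13, 125, 98], [17, 98, 133], [27, 37, 255], [16, 105, 222], [11, 130, 161]]]
-1 1237.0 [ 41.6 182.7] [37.5 45.9] [493.3 -94.6  24. ]
0 162.0 [ 42.1 183.2] [13.2 15.8] [492.7 -94.9  24. ]
-1 1708.0 [254.2 177.7] [46.1 47.3] [ 440.8 -291.    24. ]
2 445.0 [254.7 177.3] [21.7 26.6] [ 441.  -291.5   24. ]
-1 1440.5 [148.3  13.9] [37.9 66.5] [ 597.6 -247.1   24. ]
```

View pics/w2.png

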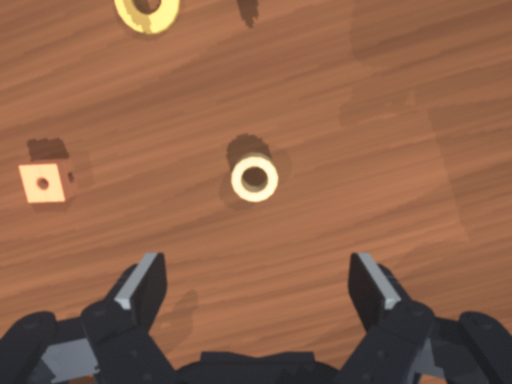

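The wrist picture shows the spacer centred at (254,178) and the bushing at (42,183), with its dark slot end on its right side face at (70,177). The medallion is at (147,10).

Request:
{"fn": "step_arm", "kwargs": {"motion": [{"slide": [1, -1, 50], "dr": [0, 0, 0], "jaw": 70}, {"slide": [2, -2, 100], "dr": [0, 0, 0], "jaw": 66}, {"slide": [2, -2, 140], "dr": [0, 0, 0], "jaw": 66}, {"slide": [2, -2, 155], "dr": [0, 0, 0], "jaw": 66}, {"slide": [2, -2, 163], "dr": [0, 0, 0], "jaw": 66}, {"slide": [2, -2, 163], "dr": [0, 0, 0], "jaw": 66}, {"slide": [2, -2, 163], "dr": [0, 0, 0], "jaw": 66}, {"slide": [2, -2, 163], "dr": [0, 0, 0], "jaw": 66}]}}

```text
clock: 4.25
position: [442.9, -289.1, 8.4]
ee_rot: [0.99, -0.14, 0.001, 0.0]
contact_force: [-0.6, -0.2, -0.2]
gripper_width: 66.0
grasp_force: 0.0
```

```bash
python3 - <<'E'
from m import *
st=np.load("w2_st.npy",allow_pickle=True).item()
print(tri(ray("wrist",(254.2,177.7),st),ray("top",(368.3,238.7))), proj("top",(441,-291,24)))
go((441,-291,6))
im,s=snap("w3")
h=cv2.cvtColor(im,cv2.COLOR_BGR2HSV); m=cv2.inRange(h,(15,25,150),(32,200,255))
cs=cv2.findContours(m,cv2.RETR_CCOMP,cv2.CHAIN_APPROX_NONE)
for c,hr in zip(cs[0],cs[1][0]):
    if cv2.contourArea(c)>400:
        e=cv2.fitEllipse(c); print(hr[3],cv2.contourArea(c),np.round(e[0],1),np.round(e[1],1),onz("wrist",e[0],24,s).round(1))
E
```

```text
(array([ 440.26362873, -290.49759848,   20.68257633]), np.float64(0.6044431259986616)) [368.85305792 238.51286256]
t 4.25 pos [ 442.92 -289.09    8.41] yaw -16.08 slide [-1.3  2.4  2.4] w 66.02140397364161 F [-0.6 -0.2 -0.2]
4.25 [ 442.9 -289.1    8.4]
-1 2435.0 [261.2 275.7] [52.2 59.4] [ 439.9 -290.6   24. ]
0 740.5 [261.5 263.5] [23.1 41.2] [ 445.9 -292.4   24. ]
-1 7307.0 [261.5 267.2] [ 92.7 101. ] [ 444.1 -291.9   24. ]
2 5135.5 [262.7 277.6] [72.9 90.3] [ 438.7 -291.    24. ]
```

Request:
{"fn": "step_arm", "kwargs": {"motion": [{"slide": [-2, 2, 2], "dr": [0, 0, 0], "jaw": 66}, {"slide": [-2, 2, 2], "dr": [0, 0, 0], "jaw": 40}, {"slide": [-2, 2, 2], "dr": [0, 0, 0], "jaw": 35}, {"slide": [-2, 2, 2], "dr": [0, 0, 0], "jaw": 35}, {"slide": [-2, 2, 2], "dr": [0, 0, 0], "jaw": 35}, {"slide": [-2, 2, 2], "dr": [0, 0, 0], "jaw": 35}, {"slide": [-2, 2, -30], "dr": [0, 0, 0], "jaw": 35}, {"slide": [-2, 2, -90], "dr": [0, 0, 0], "jaw": 35}]}}

```text
clock: 5.3
position: [438.0, -289.6, 95.8]
ee_rot: [0.99, -0.14, -0.003, -0.001]
contact_force: [1.5, -0.6, -0.5]
gripper_width: 41.8
grasp_force: 60.9
```

```bash
python3 - <<'E'
from m import *
im,s=snap("w4")
h=cv2.cvtColor(im,cv2.COLOR_BGR2HSV); m=cv2.inRange(h,(15,20,190),(32,200,255))
cs=cv2.findContours(m,cv2.RETR_CCOMP,cv2.CHAIN_APPROX_NONE)
for c,hr in zip(cs[0],cs[1][0]):
    if cv2.contourArea(c)>300:
        e=cv2.fitEllipse(c); print(hr[3],cv2.contourArea(c),np.round(e[0],1),np.round(e[1],1),(onz("wrist",e[0],s["position"][2]+18,s)-s["position"]).round(1))
cv2.imwrite("pics/w4c.png",cv2.resize(im[190:384,130:390],None,fx=2.5,fy=2.5))
go((561,139.2,135))
E
```

```text
5.3 [ 438.  -289.6   95.8]
-1 5992.5 [255.4 272. ] [84.9 90.5] [ 1.1  0.1 18. ]
0 2299.0 [257.2 273.1] [50.8 57.7] [ 0.3 -0.6 18. ]
t 5.35 pos [ 443.73 -292.19  105.65] yaw -15.95 slide [  -5.4 -446.9  -30.6] w 42.094448017695235 F [ 1.6 -0.7  5.3]
```

View pics/w4c.png

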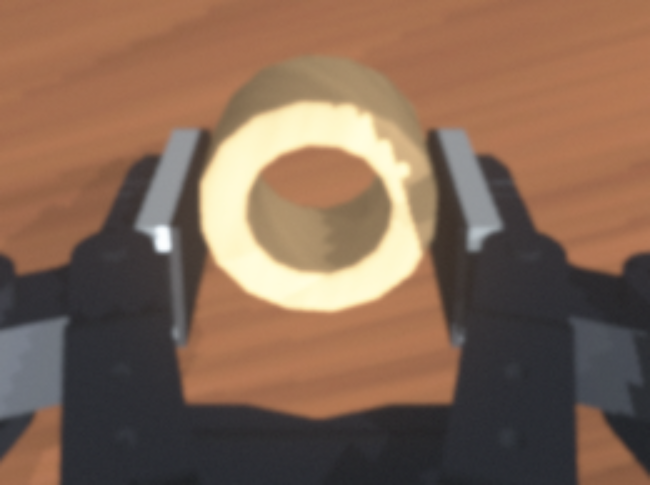

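The crop shows the spacer held centrally between the pads, bore centred at (257,273) in the full picture.

Request:
{"fn": "step_arm", "kwargs": {"motion": [{"slide": [0, -50, -42], "dr": [0, 0, 0], "jaw": 35}, {"slide": [-1, -110, -42], "dr": [0, 0, 0], "jaw": 35}, {"slide": [-1, -170, -42], "dr": [0, 0, 0], "jaw": 35}, {"slide": [-2, -231, -42], "dr": [0, 0, 0], "jaw": 35}, {"slide": [-2, -292, -42], "dr": [0, 0, 0], "jaw": 35}, {"slide": [-2, -353, -42], "dr": [0, 0, 0], "jaw": 35}, {"slide": [-3, -412, -42], "dr": [0, 0, 0], "jaw": 35}, {"slide": [-3, -446, -42], "dr": [0, 0, 0], "jaw": 35}]}}

```text
clock: 6.35
position: [560.9, 142.0, 138.7]
ee_rot: [0.99, -0.139, 0.0, -0.0]
contact_force: [0.1, -0.3, 0.0]
gripper_width: 41.9
grasp_force: 61.0
```

Request:
{"fn": "step_arm", "kwargs": {"motion": [{"slide": [0, 0, 5], "dr": [0, 0, 0], "jaw": 35}, {"slide": [0, 0, 10], "dr": [0, 0, 0], "jaw": 35}, {"slide": [0, 0, 15], "dr": [0, 0, 0], "jaw": 35}, {"slide": [0, 0, 20], "dr": [0, 0, 0], "jaw": 35}, {"slide": [0, 0, 24], "dr": [0, 0, 0], "jaw": 35}, {"slide": [0, 0, 24], "dr": [0, 0, 0], "jaw": 35}, {"slide": [0, 0, 24], "dr": [0, 0, 0], "jaw": 35}, {"slide": [0, 0, 24], "dr": [0, 0, 0], "jaw": 35}]}}

```text
clock: 7.35
position: [560.6, 139.2, 115.6]
ee_rot: [0.99, -0.14, 0.0, -0.0]
contact_force: [0.4, -0.2, 0.1]
gripper_width: 42.1
grasp_force: 61.0
```

```bash
python3 - <<'E'
from m import *
im,s=snap("w5")
h=cv2.cvtColor(im,cv2.COLOR_BGR2HSV); m=cv2.inRange(h,(15,20,190),(32,200,255))
cs=cv2.findContours(m,cv2.RETR_CCOMP,cv2.CHAIN_APPROX_NONE)
M=R.from_quat(s["ee_rot"]).as_matrix()
for c,hr in zip(cs[0],cs[1][0]):
    if cv2.contourArea(c)>300:
        e=cv2.fitEllipse(c); print(hr[3],np.round(e[0],1),np.round(e[1],1),(M.T@(onz("wrist",e[0],s["position"][2]+18,s)-s["position"])).round(1))
cv2.imwrite("pics/w5c.png",cv2.resize(im[190:384,130:390],None,fx=2.5,fy=2.5))
print(proj("wrist",(561,139.2,96),s))
go((561,139.2,36))
E
```

```text
7.35 [560.6 139.2 115.6]
-1 [256.9 270.6] [86.9 93.2] [  1.6   0.3 -18. ]
1 [259.  271.5] [47.3 55.7] [  1.2   1.2 -18. ]
[256.23317971 237.24695647]
t 7.4 pos [560.58 139.2  115.51] yaw -16.08 slide [ 0.4 -0.1 79.5] w 42.300792180112936 F [-0.2 -0.3 -0.8]
```

View pics/w5c.png

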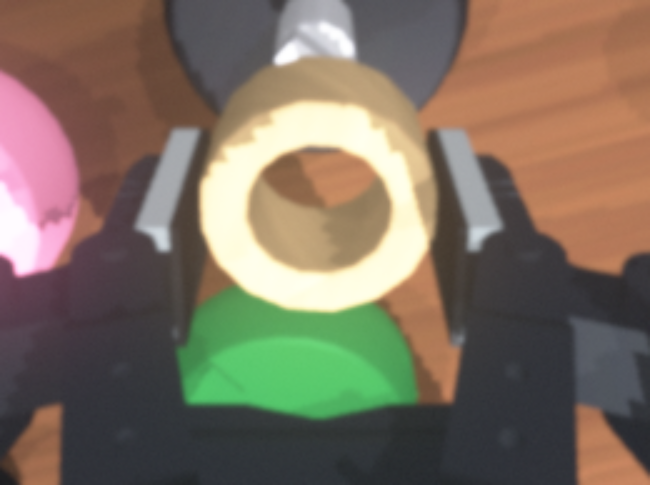

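The crop shows the spacer held level ahead of the post, whose top is just beyond it at crop (315,30).

Request:
{"fn": "step_arm", "kwargs": {"motion": [{"slide": [-1, 0, 10], "dr": [0, 0, 0], "jaw": 35}, {"slide": [-1, 0, 25], "dr": [0, 0, 0], "jaw": 35}, {"slide": [-1, 0, 37], "dr": [0, 0, 0], "jaw": 35}, {"slide": [-1, 0, 43], "dr": [0, 0, 0], "jaw": 35}, {"slide": [-1, 0, 48], "dr": [0, 0, 0], "jaw": 35}, {"slide": [-1, 0, 53], "dr": [0, 0, 0], "jaw": 35}, {"slide": [-1, 0, 58], "dr": [0, 0, 0], "jaw": 35}, {"slide": [-1, 0, 60], "dr": [0, 0, 0], "jaw": 35}]}}

```text
clock: 8.4
position: [559.6, 139.4, 55.1]
ee_rot: [0.99, -0.14, 0.0, -0.0]
contact_force: [0.6, -0.6, -0.7]
gripper_width: 42.0
grasp_force: 61.1
```

Request:
{"fn": "step_arm", "kwargs": {"motion": [{"slide": [0, 0, 3], "dr": [0, 0, 0], "jaw": 35}, {"slide": [0, 0, 6], "dr": [0, 0, 0], "jaw": 35}, {"slide": [0, 0, 9], "dr": [0, 0, 0], "jaw": 35}, {"slide": [0, 0, 12], "dr": [0, 0, 0], "jaw": 35}, {"slide": [0, 0, 15], "dr": [0, 0, 0], "jaw": 35}, {"slide": [0, 0, 17], "dr": [0, 0, 0], "jaw": 35}, {"slide": [0, 0, 18], "dr": [0, 0, 0], "jaw": 35}, {"slide": [0, 0, 18], "dr": [0, 0, 0], "jaw": 35}]}}

```text
clock: 9.4
position: [559.6, 139.4, 37.2]
ee_rot: [0.99, -0.14, 0.0, -0.0]
contact_force: [0.5, 1.6, -1.1]
gripper_width: 42.0
grasp_force: 61.0
```

Request:
{"fn": "step_arm", "kwargs": {"motion": [{"slide": [0, 0, 1], "dr": [0, 0, 0], "jaw": 35}, {"slide": [0, 0, 1], "dr": [0, 0, 0], "jaw": 35}, {"slide": [0, 0, 1], "dr": [0, 0, 0], "jaw": 50}, {"slide": [0, 0, 1], "dr": [0, 0, 0], "jaw": 64}, {"slide": [0, 0, 1], "dr": [0, 0, 0], "jaw": 64}, {"slide": [0, 0, 1], "dr": [0, 0, 0], "jaw": 64}, {"slide": [0, 0, -40], "dr": [0, 0, 0], "jaw": 70}, {"slide": [0, 0, -100], "dr": [0, 0, 0], "jaw": 85}]}}

```text
clock: 10.4
position: [558.3, 138.7, 136.6]
ee_rot: [0.99, -0.14, -0.002, 0.002]
contact_force: [1.2, 1.5, 0.5]
gripper_width: 84.5
grasp_force: 0.0
```

```bash
python3 - <<'E'
from m import *
im=optics.get_image("scene"); t=optics.get_image("top")
im2,s=snap("w6")
c=[cv2.resize(im[120:220,220:340],(480,400)),cv2.resize(im2[150:350,150:370],(440,400))]
print(proj("wrist",(561,139.2,54),s))
h=cv2.cvtColor(im2,cv2.COLOR_BGR2HSV); m=cv2.inRange(h,(15,20,190),(32,200,255)); 
cs=cv2.findContours(m,cv2.RETR_CCOMP,cv2.CHAIN_APPROX_NONE)
for q in cs[0]:
    if cv2.contourArea(q)>400: e=cv2.fitEllipse(q); print(np.round(e[0]),np.round(e[1]),onz("wrist",e[0],54,s))
cv2.imwrite("pics/c6.png",c[1])
go((613.5,-245,170))
E
```

```text
10.5 [563.8 141.1 144.7]
[260.93502252 202.20514024]
[262. 203.] [53. 56.] [560.39360647 138.67162525  54.        ]
[264. 207.] [37. 42.] [556.34085355 137.6501751   54.        ]
t 10.55 pos [561.62 140.42 141.3 ] yaw -16.07 slide [156.7 355.8 -29.8] w 84.7444627684681 F [-1.  -0.2 -0.7]
```

View pics/c6.png

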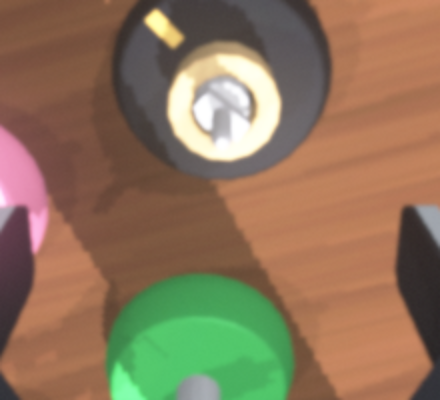

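The crop shows the spacer flat on the black foot round the post. The post's tongue is a grey band running from about (200,88) to (250,112).

Request:
{"fn": "step_arm", "kwargs": {"motion": [{"slide": [20, 46, -20], "dr": [0, 0, 0], "jaw": 85}, {"slide": [44, 99, -34], "dr": [0, 0, 0], "jaw": 85}, {"slide": [68, 153, -34], "dr": [0, 0, 0], "jaw": 85}, {"slide": [92, 207, -34], "dr": [0, 0, 0], "jaw": 85}, {"slide": [116, 260, -34], "dr": [0, 0, 0], "jaw": 85}, {"slide": [140, 314, -34], "dr": [0, 0, 0], "jaw": 80}, {"slide": [155, 347, -34], "dr": [0, 0, 0], "jaw": 76}, {"slide": [158, 355, -34], "dr": [0, 0, 0], "jaw": 76}]}}

```text
clock: 11.55
position: [612.1, -247.7, 169.3]
ee_rot: [0.99, -0.142, -0.001, -0.0]
contact_force: [0.6, 1.1, -0.1]
gripper_width: 76.0
grasp_force: 0.0
```

```bash
python3 - <<'E'
from m import *
im,s=snap("w7")
h=cv2.cvtColor(im,cv2.COLOR_BGR2HSV); m=cv2.inRange(h,(22,70,120),(33,255,255)); 
cs=cv2.findContours(m,cv2.RETR_CCOMP,cv2.CHAIN_APPROX_NONE)
for q in cs[0]:
    if cv2.contourArea(q)>250:
        e=cv2.fitEllipse(q); print(np.round(e[0],1),np.round(e[1],1),onz("wrist",e[0],8,s).round(1),onz("wrist",e[0],4,s).round(1),tri(ray("wrist",e[0],s),ray("top",(348.5,176))))
go((613.5,-245,170))
E
```

```text
11.55 [ 612.1 -247.7  169.3]
[254.4 172.4] [53.3 54.7] [ 615.7 -246.3    8. ] [ 614.7 -246.     4. ] (array([ 613.86444194, -245.8645675 ,    0.69126563]), np.float64(0.3018447732518383))
[254.4 172.9] [26.6 27.6] [ 615.1 -246.2    8. ] [ 614.2 -245.9    4. ] (array([ 613.65730317, -245.71713464,    1.8017482 ]), np.float64(0.08206469889916163))
t 11.6 pos [ 612.15 -247.32  169.54] yaw -16.24 slide [ 0.6 -2.6 -0.5] w 75.87637444074309 F [-0.  -0.1  0.3]
```

Request:
{"fn": "step_arm", "kwargs": {"motion": [{"slide": [1, 0, 50], "dr": [0, 0, 0], "jaw": 72}, {"slide": [1, 0, 105], "dr": [0, 0, 0], "jaw": 70}, {"slide": [1, 0, 145], "dr": [0, 0, 0], "jaw": 70}, {"slide": [1, 0, 160], "dr": [0, 0, 0], "jaw": 70}, {"slide": [1, 0, 166], "dr": [0, 0, 0], "jaw": 70}, {"slide": [1, 0, 168], "dr": [0, 0, 0], "jaw": 70}, {"slide": [1, 0, 168], "dr": [0, 0, 0], "jaw": 70}, {"slide": [1, 0, 168], "dr": [0, 0, 0], "jaw": 70}]}}

```text
clock: 12.6
position: [614.6, -245.9, 4.6]
ee_rot: [0.99, -0.14, 0.001, 0.0]
contact_force: [-0.9, -0.3, 0.1]
gripper_width: 69.9
grasp_force: 0.0
```

```bash
python3 - <<'E'
from m import *
im,s=snap("w8")
h=cv2.cvtColor(im,cv2.COLOR_BGR2HSV); m=cv2.inRange(h,(22,70,120),(33,255,255)); 
cs=cv2.findContours(m,cv2.RETR_CCOMP,cv2.CHAIN_APPROX_NONE)
for q in cs[0]:
    if cv2.contourArea(q)>250:
        e=cv2.fitEllipse(q); print(np.round(e[0],1),np.round(e[1],1),onz("wrist",e[0],8,s).round(1),onz("wrist",e[0],4,s).round(1))
go((615,-246,-1))
E
```

```text
12.6 [ 614.6 -245.9    4.6]
[256.4 254.4] [ 99.1 110.7] [ 616.4 -246.5    8. ] [ 614.4 -245.9    4. ]
[256.5 256.2] [48.  53.4] [ 615.4 -246.3    8. ] [ 613.4 -245.7    4. ]
[262.3 264.4] [72.  94.2] [ 610.2 -247.8    8. ] [ 608.  -247.2    4. ]
t 12.65 pos [ 614.42 -245.91    4.34] yaw -16.09 slide [ 0.6 -0.1  5.3] w 70.21605106785155 F [0.3 0.6 0.4]
```

Request:
{"fn": "step_arm", "kwargs": {"motion": [{"slide": [1, 0, 3], "dr": [0, 0, 0], "jaw": 70}, {"slide": [1, 0, 5], "dr": [0, 0, 0], "jaw": 66}, {"slide": [1, 0, 5], "dr": [0, 0, 0], "jaw": 58}, {"slide": [1, 0, 5], "dr": [0, 0, 0], "jaw": 50}, {"slide": [1, 0, 5], "dr": [0, 0, 0], "jaw": 48}, {"slide": [1, 0, 5], "dr": [0, 0, 0], "jaw": 48}, {"slide": [1, 0, 5], "dr": [0, 0, 0], "jaw": 48}, {"slide": [1, 0, 5], "dr": [0, 0, 0], "jaw": 48}]}}

```text
clock: 13.65
position: [615.2, -246.1, -1.4]
ee_rot: [0.99, -0.14, 0.0, 0.0]
contact_force: [-0.8, 0.5, 3.7]
gripper_width: 52.6
grasp_force: 63.1
```

Request:
{"fn": "step_arm", "kwargs": {"motion": [{"slide": [0, 0, -8], "dr": [0, 0, 0], "jaw": 48}, {"slide": [0, 0, -35], "dr": [0, 0, 0], "jaw": 48}, {"slide": [0, 0, -80], "dr": [0, 0, 0], "jaw": 48}, {"slide": [-15, -34, -115], "dr": [0, 0, 0], "jaw": 48}, {"slide": [-38, -85, -130], "dr": [0, 0, 0], "jaw": 48}, {"slide": [-62, -139, -130], "dr": [0, 0, 0], "jaw": 48}, {"slide": [-86, -193, -130], "dr": [0, 0, 0], "jaw": 48}, {"slide": [-110, -246, -130], "dr": [0, 0, 0], "jaw": 48}]}}

```text
clock: 14.65
position: [576.4, 22.5, 128.3]
ee_rot: [0.99, -0.14, -0.0, 0.0]
contact_force: [0.3, -0.4, -0.8]
gripper_width: 52.6
grasp_force: 62.9
```

Request:
{"fn": "step_arm", "kwargs": {"motion": [{"slide": [-22, -49, 0], "dr": [0, 0, 0], "jaw": 48}, {"slide": [-40, -92, 0], "dr": [0, 0, 0], "jaw": 48}, {"slide": [-48, -107, 0], "dr": [0, 0, 0], "jaw": 48}, {"slide": [-49, -109, 3], "dr": [0, 0, 0], "jaw": 48}, {"slide": [-49, -109, 6], "dr": [0, 0, 0], "jaw": 48}, {"slide": [-49, -109, 8], "dr": [0, 0, 0], "jaw": 48}, {"slide": [-49, -109, 8], "dr": [0, 0, 0], "jaw": 48}, {"slide": [-49, -109, 8], "dr": [0, 0, 0], "jaw": 48}]}}

```text
clock: 15.65
position: [560.6, 138.5, 120.4]
ee_rot: [0.99, -0.14, 0.0, -0.0]
contact_force: [-0.5, -0.2, 0.3]
gripper_width: 52.4
grasp_force: 62.9
```

```bash
python3 - <<'E'
from m import *
im,s=snap("w9")
h=cv2.cvtColor(im,cv2.COLOR_BGR2HSV); m=cv2.inRange(h,(22,70,120),(33,255,255)); 
M=R.from_quat(s["ee_rot"]).as_matrix()
cs=cv2.findContours(m,cv2.RETR_CCOMP,cv2.CHAIN_APPROX_NONE)
for q in cs[0]:
    if cv2.contourArea(q)>250:
        e=cv2.fitEllipse(q); print(np.round(e[0],1),np.round(e[1],1),(M.T@(onz("wrist",e[0],s["position"][2]+9,s)-s["position"])).round(1))
cv2.imwrite("pics/w9c.png",cv2.resize(im[160:384,110:400],None,fx=2,fy=2))
go((561,139.2,52.6))
E
```

```text
15.65 [560.6 138.5 120.4]
[257.1 264.9] [ 96.2 102.5] [-0.7  0.4 -9. ]
[257.4 262.7] [51.5 57.5] [ 0.5  0.5 -9. ]
t 15.7 pos [560.64 138.72 120.4 ] yaw -16.13 slide [ 0.2 -0.6 67.8] w 52.12025946522779 F [ 0.6 -0.  -0.9]
```

View pics/w9c.png

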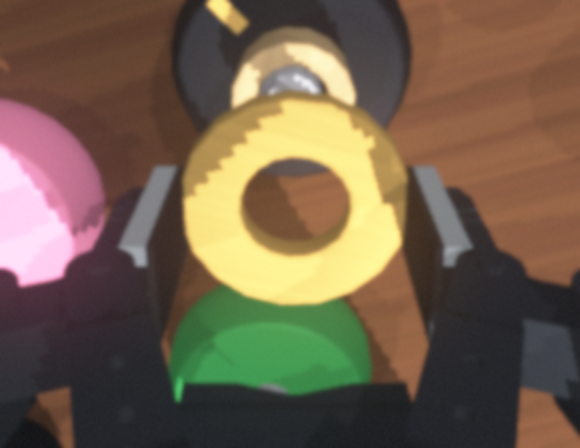

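The crop shows the medallion held level and centred between the pads, with the spacer and post ahead of it.

Request:
{"fn": "step_arm", "kwargs": {"motion": [{"slide": [0, -1, 10], "dr": [0, 0, 0], "jaw": 48}, {"slide": [0, -1, 24], "dr": [0, 0, 0], "jaw": 48}, {"slide": [0, -1, 38], "dr": [0, 0, 0], "jaw": 48}, {"slide": [0, -1, 48], "dr": [0, 0, 0], "jaw": 48}, {"slide": [0, -1, 55], "dr": [0, 0, 0], "jaw": 48}, {"slide": [0, -1, 60], "dr": [0, 0, 0], "jaw": 48}, {"slide": [0, -1, 64], "dr": [0, 0, 0], "jaw": 48}, {"slide": [0, -1, 66], "dr": [0, 0, 0], "jaw": 48}]}}

```text
clock: 16.7
position: [560.8, 140.1, 54.3]
ee_rot: [0.99, -0.14, 0.0, -0.0]
contact_force: [0.5, -0.8, -0.8]
gripper_width: 52.2
grasp_force: 62.9
```

Request:
{"fn": "step_arm", "kwargs": {"motion": [{"slide": [0, 0, 1], "dr": [0, 0, 0], "jaw": 48}, {"slide": [0, 0, 2], "dr": [0, 0, 0], "jaw": 48}, {"slide": [0, 0, 2], "dr": [0, 0, 0], "jaw": 48}, {"slide": [0, 0, 2], "dr": [0, 0, 0], "jaw": 48}, {"slide": [0, 0, 2], "dr": [0, 0, 0], "jaw": 48}, {"slide": [0, 0, 2], "dr": [0, 0, 0], "jaw": 48}, {"slide": [0, 0, 2], "dr": [0, 0, 0], "jaw": 48}, {"slide": [0, 0, 2], "dr": [0, 0, 0], "jaw": 48}]}}

```text
clock: 17.7
position: [560.9, 140.1, 52.6]
ee_rot: [0.99, -0.14, 0.0, -0.0]
contact_force: [-0.6, -0.2, 3.5]
gripper_width: 52.1
grasp_force: 63.4
```

Request:
{"fn": "step_arm", "kwargs": {"motion": [{"slide": [0, 0, 0], "dr": [0, 0, 0], "jaw": 64}, {"slide": [0, 0, 0], "dr": [0, 0, 0], "jaw": 74}, {"slide": [0, 0, 0], "dr": [0, 0, 0], "jaw": 74}, {"slide": [0, 0, -10], "dr": [0, 0, 0], "jaw": 80}, {"slide": [0, 0, -40], "dr": [0, 0, 0], "jaw": 85}, {"slide": [-20, 0, -70], "dr": [0, 0, 0], "jaw": 85}, {"slide": [-30, 0, -70], "dr": [0, 0, 0], "jaw": 85}, {"slide": [-30, 0, -70], "dr": [0, 0, 0], "jaw": 85}]}}

```text
clock: 18.7
position: [531.2, 148.4, 122.5]
ee_rot: [0.99, -0.14, -0.0, -0.0]
contact_force: [-0.3, 0.0, -0.4]
gripper_width: 85.2
grasp_force: 0.0
```

```bash
python3 - <<'E'
from m import *
im,s=snap("w10")
p=[proj("wrist",(561,139.2,z),s) for z in(62,70,96)]; print(np.round(p,1))
x,y=np.round(p[1]).astype(int); print(x,y)
x0,y0=x-32,y-30
cv2.imwrite("pics/c10.png",cv2.resize(im[y0:y0+56,x0:x0+64],None,fx=10,fy=10,interpolation=cv2.INTER_CUBIC)); print(x0,y0)
h=cv2.cvtColor(im,cv2.COLOR_BGR2HSV); m=cv2.inRange(h,(22,70,120),(33,255,255))
cs=cv2.findContours(m,cv2.RETR_CCOMP,cv2.CHAIN_APPROX_NONE)
for q in cs[0]:
    if cv2.contourArea(q)>250:
        e=cv2.fitEllipse(q); print(np.round(e[0],1),np.round(e[1],1),onz("wrist",e[0],62,s).round(1))
go((493,-96,170))
E
```

```text
18.7 [531.2 148.4 122.5]
[[257.5 167.4]
 [257.5 170.1]
 [257.5 180.9]]
257 170
225 140
[257.  166.3] [74.7 78.1] [561.8 139.3  62. ]
t 18.75 pos [531.46 148.28 121.97] yaw -16.07 slide [ 30.6 245.4 -47.9] w 85.02307933859981 F [-0.4 -0.4 -0.9]
```

View pics/c10.png

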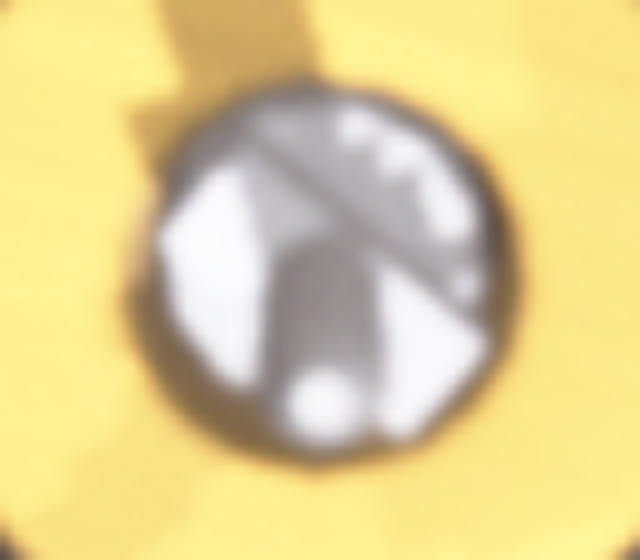

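The crop shows the medallion flat on the spacer. The tongue's rear upper edge is a straight line from crop (250,145) to (485,325), and the pin tip is at (325,405).

```bash
python3 - <<'E'
from m import *
s=np.load("w10_st.npy",allow_pickle=True).item()
f=lambda x,y,z:onz("wrist",(225+x/10,140+y/10),z,s)[:2]
for a,b in(((250,145),(485,325)),((240,155),(490,345)),((165,240),(400,430))):
    p,q=f(*a,70),f(*b,70); d=p-q; print(p.round(1),q.round(1),np.hypot(*d),np.degrees(np.arctan2(d[1],d[0])))
print(f(325,405,96))
# bushing orientation from w2 (top face z=26)
im=np.load("w2.npy"); s2=np.load("w2_st.npy",allow_pickle=True).item()
h=cv2.cvtColor(im,cv2.COLOR_BGR2HSV)
m=cv2.inRange(h,(15,30,200),(32,200,255)); m[:, 90:]=0; m[:140]=0; m[230:]=0
c=max(cv2.findContours(m,cv2.RETR_EXTERNAL,cv2.CHAIN_APPROX_NONE)[0],key=cv2.contourArea)
w=np.array([onz("wrist",p[0],26,s2)[:2] for p in c],np.float32); r=cv2.minAreaRect(w); print(r)
E
```

```text
[571.9 140.9] [556.7 129.9] 18.720113066681893 36.09287933975232
[571.4 141.7] [555.4 129.9] 19.89359819013513 36.26474837524639
[567.6 147.7] [551.6 136.9] 19.305138549338654 34.13236794642819
[561.22219824 139.1437742 ]
((493.1482849121094, -95.92443084716797), (35.60110092163086, 35.31283187866211), 76.09195709228516)
```

Request:
{"fn": "step_arm", "kwargs": {"motion": [{"slide": [7, 57, -20], "dr": [0, 0, 0], "jaw": 80}, {"slide": [15, 117, -30], "dr": [0, 0, -0.1], "jaw": 76}, {"slide": [23, 177, -30], "dr": [0, 0, -0.25], "jaw": 70}, {"slide": [30, 230, -30], "dr": [0, 0, -0.25], "jaw": 66}, {"slide": [31, 243, -30], "dr": [0, 0, -0.25], "jaw": 66}, {"slide": [31, 245, -30], "dr": [0, 0, -0.25], "jaw": 66}, {"slide": [31, 245, -30], "dr": [0, 0, -0.25], "jaw": 66}, {"slide": [31, 245, -30], "dr": [0, 0, -0.25], "jaw": 66}]}}

```text
clock: 19.75
position: [494.2, -94.6, 152.2]
ee_rot: [0.993, -0.122, -0.0, 0.0]
contact_force: [-0.4, 0.1, 0.3]
gripper_width: 66.0
grasp_force: 0.0
```

```bash
python3 - <<'E'
from m import *
im,s=snap("w11")
h=cv2.cvtColor(im,cv2.COLOR_BGR2HSV); m=cv2.inRange(h,(15,30,215),(32,200,255))
for c in cv2.findContours(m,cv2.RETR_EXTERNAL,cv2.CHAIN_APPROX_NONE)[0]:
    if cv2.contourArea(c)>800:
        r=cv2.minAreaRect(np.array([onz("wrist",p[0],26,s)[:2] for p in c],np.float32)); print(np.round(cv2.minAreaRect(c)[0],1),r)
        px=cv2.minAreaRect(c)[0]
        print(tri(ray("wrist",px,s),ray("top",(296.3,219.5))))
t=proj("wrist",(493,-96,15),s); x,y=int(t[0]),int(t[1])
cv2.imwrite("pics/c11.png",cv2.resize(im[y-50:y+50,x-60:x+60],None,fx=5,fy=5,interpolation=cv2.INTER_CUBIC))
go((493,-96,8))
E
```

```text
19.75 [494.2 -94.6 152.2]
[259. 186.] ((493.04681396484375, -96.42173767089844), (35.891448974609375, 34.880760192871094), 76.00819396972656)
(array([494.43179843, -96.36364472,  29.18935197]), np.float64(0.7062328742538777))
t 19.8 pos [494.14 -94.62 152.24] yaw -13.99 slide [ -0.8   1.6 144.2] w 65.82818783618883 F [-0.5 -0.5  1.2]
```

View pics/c11.png

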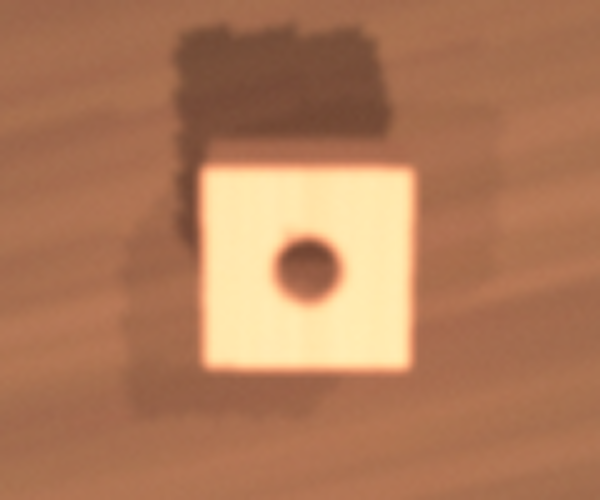

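The crop shows the bushing square to the tool. Its bore is at crop (308,270), and the face toward the top of the picture has no slot, so the slot runs along the closing direction.

Request:
{"fn": "step_arm", "kwargs": {"motion": [{"slide": [-0.5, 2, 50], "dr": [0, 0, 0], "jaw": 60}, {"slide": [-0.5, 2, 100], "dr": [0, 0, 0], "jaw": 60}, {"slide": [-0.5, 2, 132], "dr": [0, 0, 0], "jaw": 60}, {"slide": [-0.5, 2, 142], "dr": [0, 0, 0], "jaw": 60}, {"slide": [-0.5, 2, 144], "dr": [0, 0, 0], "jaw": 60}, {"slide": [-0.5, 2, 144], "dr": [0, 0, 0], "jaw": 45}, {"slide": [-0.5, 2, 144], "dr": [0, 0, 0], "jaw": 28}, {"slide": [-0.5, 2, 144], "dr": [0, 0, 0], "jaw": 28}]}}

```text
clock: 20.8
position: [494.1, -97.3, 10.0]
ee_rot: [0.992, -0.122, 0.002, -0.0]
contact_force: [-1.1, 1.0, 7.6]
gripper_width: 34.6
grasp_force: 60.8
```

Request:
{"fn": "step_arm", "kwargs": {"motion": [{"slide": [0, 0, 0], "dr": [0, 0, 0], "jaw": 28}, {"slide": [0, 0, 0], "dr": [0, 0, 0], "jaw": 28}, {"slide": [0, 0, -10], "dr": [0, 0, 0], "jaw": 28}, {"slide": [0, 0, -40], "dr": [0, 0, 0], "jaw": 28}, {"slide": [0, 0, -90], "dr": [0, 0, 0], "jaw": 28}, {"slide": [0, 0, -125], "dr": [0, 0, 0], "jaw": 28}, {"slide": [0, 0, -132], "dr": [0, 0, 0], "jaw": 28}, {"slide": [0, 0, -132], "dr": [0, 0, 0], "jaw": 28}]}}

```text
clock: 21.8
position: [492.1, -97.4, 140.0]
ee_rot: [0.992, -0.123, -0.0, -0.0]
contact_force: [0.3, -0.7, -2.5]
gripper_width: 34.4
grasp_force: 60.2
```

```bash
python3 - <<'E'
from m import *
go((561,139.2,140))
E
```

```text
t 21.8 pos [492.14 -97.42 140.02] yaw -14.13 slide [ 9.000e+00 -2.463e+02  1.000e-01] w 34.37493763576651 F [ 0.3 -0.7 -2.5]
```

Request:
{"fn": "step_arm", "kwargs": {"motion": [{"slide": [2, -45, 0], "dr": [0, 0, 1], "jaw": 28}, {"slide": [4, -95, 0], "dr": [0, 0, 2], "jaw": 28}, {"slide": [5, -145, 0], "dr": [0, 0, 3], "jaw": 28}, {"slide": [7, -195, 0], "dr": [0, 0, 4], "jaw": 28}, {"slide": [8, -230, 0], "dr": [0, 0, 4.7], "jaw": 28}, {"slide": [9, -244, 0], "dr": [0, 0, 5], "jaw": 28}, {"slide": [9, -246, 0], "dr": [0, 0, 5], "jaw": 28}, {"slide": [9, -246, 0], "dr": [0, 0, 5], "jaw": 28}]}}

```text
clock: 22.8
position: [560.5, 138.2, 138.9]
ee_rot: [0.891, -0.455, -0.001, 0.001]
contact_force: [0.1, -0.8, -2.1]
gripper_width: 34.5
grasp_force: 60.3
```

```bash
python3 - <<'E'
from m import *
im,s=snap("w12")
h=cv2.cvtColor(im,cv2.COLOR_BGR2HSV); m=cv2.inRange(h,(12,30,180),(32,200,255)); m[:230]=0
M=R.from_quat(s["ee_rot"]).as_matrix()
cs=cv2.findContours(m,cv2.RETR_CCOMP,cv2.CHAIN_APPROX_NONE)
for c,hr in zip(*[cs[0],cs[1][0]]):
    if cv2.contourArea(c)>100:
        q=cv2.minAreaRect(np.array([(M.T@(onz("wrist",p[0],s["position"][2]+17.5,s)-s["position"]))[:2] for p in c],np.float32)); print(hr[3],np.round(q[0],1),np.round(q[1],1),q[2])
go((561,139.2,108))
E
```

```text
22.8 [560.5 138.2 138.9]
-1 [-0.8 10.7] [35.3 16.4] 0.1033492460846901
t 22.85 pos [560.71 138.06 139.29] yaw -54.11 slide [-0.7 -1.  31.3] w 34.753071489933966 F [ 0.3 -0.  -0.6]
```

Request:
{"fn": "step_arm", "kwargs": {"motion": [{"slide": [0, -1, 10], "dr": [0, 0, 0], "jaw": 28}, {"slide": [0, -1, 25], "dr": [0, 0, 0], "jaw": 28}, {"slide": [0, -1, 38], "dr": [0, 0, 0], "jaw": 28}, {"slide": [0, -1, 44], "dr": [0, 0, 0], "jaw": 28}, {"slide": [0, -1, 48], "dr": [0, 0, 0], "jaw": 28}, {"slide": [0, -1, 51], "dr": [0, 0, 0], "jaw": 28}, {"slide": [0, -1, 54], "dr": [0, 0, 0], "jaw": 28}, {"slide": [0, -1, 56], "dr": [0, 0, 0], "jaw": 28}]}}

```text
clock: 23.85
position: [562.3, 139.6, 84.4]
ee_rot: [0.891, -0.455, 0.0, -0.0]
contact_force: [-0.2, 0.4, -1.3]
gripper_width: 34.7
grasp_force: 60.3
```

Request:
{"fn": "step_arm", "kwargs": {"motion": [{"slide": [0, 0, 1], "dr": [0, 0, 0], "jaw": 28}, {"slide": [0, 0, 2], "dr": [0, 0, 0], "jaw": 28}, {"slide": [0, 0, 3], "dr": [0, 0, 0], "jaw": 28}, {"slide": [0, 0, 4], "dr": [0, 0, 0], "jaw": 28}, {"slide": [0, 0, 5], "dr": [0, 0, 0], "jaw": 28}, {"slide": [0, 0, 6], "dr": [0, 0, 0], "jaw": 28}, {"slide": [0, 0, 7], "dr": [0, 0, 0], "jaw": 28}, {"slide": [0, 0, 8], "dr": [0, 0, 0], "jaw": 28}]}}

```text
clock: 24.85
position: [562.3, 139.6, 76.2]
ee_rot: [0.891, -0.455, 0.0, 0.0]
contact_force: [0.0, -1.3, -0.8]
gripper_width: 34.7
grasp_force: 60.3
```

Request:
{"fn": "step_arm", "kwargs": {"motion": [{"slide": [0, 0, 1], "dr": [0, 0, 0], "jaw": 28}, {"slide": [0, 0, 2], "dr": [0, 0, 0], "jaw": 28}, {"slide": [0, 0, 3], "dr": [0, 0, 0], "jaw": 28}, {"slide": [0, 0, 4], "dr": [0, 0, 0], "jaw": 28}, {"slide": [0, 0, 4.5], "dr": [0, 0, 0], "jaw": 28}, {"slide": [0, 0, 5], "dr": [0, 0, 0], "jaw": 28}, {"slide": [0, 0, 5], "dr": [0, 0, 0], "jaw": 28}, {"slide": [0, 0, 5], "dr": [0, 0, 0], "jaw": 28}]}}

```text
clock: 25.85
position: [562.3, 139.6, 72.0]
ee_rot: [0.891, -0.455, 0.0, -0.0]
contact_force: [-2.0, -0.3, 5.2]
gripper_width: 34.6
grasp_force: 61.1
```

Request:
{"fn": "step_arm", "kwargs": {"motion": [{"slide": [0, 0, 0], "dr": [0, 0, 0], "jaw": 42}, {"slide": [0, 0, 0], "dr": [0, 0, 0], "jaw": 55}, {"slide": [0, 0, 0], "dr": [0, 0, 0], "jaw": 60}, {"slide": [0, 0, 0], "dr": [0, 0, 0], "jaw": 60}, {"slide": [0, 0, -10], "dr": [0, 0, 0], "jaw": 70}, {"slide": [0, 0, -40], "dr": [0, 0, 0], "jaw": 80}, {"slide": [-10, 0, -80], "dr": [0, 0, 0], "jaw": 80}, {"slide": [-30, 0, -90], "dr": [0, 0, 0], "jaw": 80}]}}

```text
clock: 26.85
position: [546.3, 164.6, 165.0]
ee_rot: [0.89, -0.455, 0.002, -0.003]
contact_force: [-0.4, 0.2, -0.3]
gripper_width: 79.7
grasp_force: 0.0
```

Request:
{"fn": "step_arm", "kwargs": {"motion": [{"slide": [0, 0, 0], "dr": [0, 0, 0], "jaw": 80}, {"slide": [0, 0, 0], "dr": [0, 0, 0], "jaw": 80}, {"slide": [0, 0, 0], "dr": [0, 0, 0], "jaw": 80}, {"slide": [0, 0, 0], "dr": [0, 0, 0], "jaw": 80}, {"slide": [0, 0, 0], "dr": [0, 0, 0], "jaw": 80}, {"slide": [0, 0, 0], "dr": [0, 0, 0], "jaw": 80}, {"slide": [0, 0, 0], "dr": [0, 0, 0], "jaw": 80}, {"slide": [0, 0, 0], "dr": [0, 0, 0], "jaw": 80}]}}

```text
clock: 27.85
position: [544.7, 163.9, 161.3]
ee_rot: [0.891, -0.455, 0.0, -0.0]
contact_force: [0.1, -0.8, -0.0]
gripper_width: 80.1
grasp_force: 0.0
```

```bash
python3 - <<'E'
from m import *
im,s=snap("w13"); sc=optics.get_image("scene")
h=cv2.cvtColor(im,cv2.COLOR_BGR2HSV); hp=proj("wrist",(561,139.2,88),s); print(hp)
m=cv2.inRange(h,(12,30,200),(22,200,255))
for c in cv2.findContours(m,cv2.RETR_EXTERNAL,cv2.CHAIN_APPROX_NONE)[0]:
    if cv2.contourArea(c)>800:
        for z in(88,96): print(z,cv2.minAreaRect(np.array([onz("wrist",p[0],z,s)[:2] for p in c],np.float32)))
g=cv2.inRange(h,(22,70,120),(33,255,255))
for c in cv2.findContours(g,cv2.RETR_EXTERNAL,cv2.CHAIN_APPROX_NONE)[0]:
    if cv2.contourArea(c)>300: print("gold",cv2.minEnclosingCircle(np.array([onz("wrist",p[0],62,s)[:2] for p in c],np.float32)))
x,y=hp.astype(int)
cv2.imwrite("pics/c13.png",cv2.hconcat([cv2.resize(im[y-50:y+50,x-50:x+50],(400,400)),cv2.resize(sc[135:195,247:307],(400,400))]))
E
```

```text
27.85 [544.7 163.9 161.3]
[258.00881657 166.09141187]
88 ((562.6145629882812, 136.99810791015625), (50.71634292602539, 51.59698486328125), 60.66041946411133)
96 ((563.6072387695312, 135.6593017578125), (48.84266662597656, 49.6907844543457), 60.66045379638672)
gold ((553.5364990234375, 129.39634704589844), 23.30746078491211)
```

View pics/c13.png

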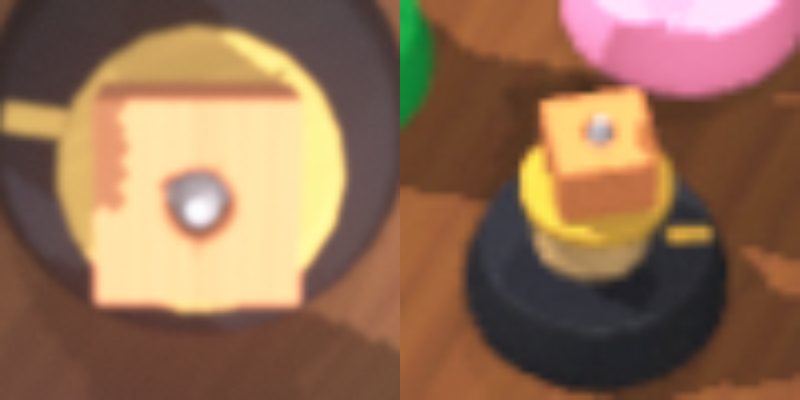

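The left half shows the bushing flat over the medallion with the pin in its bore at (198,200). The right half shows the whole stack on the black foot. I'll check the top's height from its apparent width.

```bash
python3 - <<'E'
from m import *
s=np.load("w13_st.npy",allow_pickle=True).item()
f=lambda a,b,z:onz("wrist",(208+a/4,116+b/4),z,s)[:2]
for z in(88,96): print(z,np.linalg.norm(f(95,270,z)-f(302,270,z)),np.linalg.norm(f(200,97,z)-f(200,306,z)),f(198.5,201,z))
go((545,164,200))
E
```

```text
88 36.614385744616236 37.1342644502995 [561.15017419 139.44771825]
96 35.261697699463184 35.762369918520875 [562.19704034 138.01840736]
t 27.95 pos [544.67 163.86 161.35] yaw -54.09 slide [  0.1  -0.3 -38.7] w 79.81856317296621 F [ 1.  -0.1 -0.5]
```

```bash
python3 -c "
from bench import arm
print(arm.job_done())"
```

```text
the job is handed in; nothing more can be done
None
```

I stacked the spacer, medallion and bushing on the black foot's post, released all three, and handed the job in at about 28 s. The bushing's slot dropped over the tongue, going by the 72 mm tool height at contact and the last pictures; handing in returned no verdict.

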